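# Take the depth of a blind bore and set the swing-arm stop to it

## Task

Take the steel depth rod out of its stand and lower it gently, not dropping it, head up, into the blind bore of the finned heat-sink block until it stands on the bottom, and let go of it. Then swing the stop arm round over the rod and push it down on its column until its rubber pad presses lightly but definitely on the middle of the rod's head, and leave it resting there so that it keeps the reading. Leave the glass flask, the black tin and the screwdriver alone.

Things in the scene. Friction and masses are not known exactly. Their poses are not given: they have to be found in the camera images.
- rod: loose steel depth rod, 130 mm long, about 0.2 to 0.33 kg: a 14 mm round shaft 100 mm long with a chamfered foot (11 mm flat end), then a plain round head 26 mm across and 30 mm tall, grasped from above. Origin at the centre of the foot; its z axis runs up the shaft to the head. It starts upright in the stand. Black ring marks every 10 mm on the shaft
- rod_top (a point): centre of the flat top of the rod's head, 130 mm above the foot
- stand: fixed grey plastic block, 70 x 70 x 50 mm, with one 16.5 mm hole, 40 mm deep, in the centre of its top, in which the rod starts standing. Origin at the centre of its underside, z up
- fixture: fixed fixture: a finned aluminium block, 100 (x) x 102 (y) x 70 mm tall, with one vertical blind bore in the middle of its flat top, and a vertical steel column 20 mm thick and 263 mm tall whose axis stands 105 mm from the bore along the fixture's +x (the side away from the robot). Origin on the bench under the bore's axis, z up
- bore (a point): centre of the bore's mouth, level with the block's top (70 mm above the bench). The bore is 16.5 mm wide with a 2 mm chamfer and has a flat bottom; its depth is different each time, 28 to 58 mm, and cannot be read from any pose: it must be felt with the rod
- stop_slide (a joint): height of the stop's carriage on the column, m: 0 is the top of its travel, negative is lower, down to -0.09. It slides with about 4.5 N of friction and stays where it is left. The pad's underside is 214 mm above the bench at 0. It starts between 0 and -0.025, which is always higher than the rod's head once the rod stands in the bore
- stop_arm (a joint): angle of the stop arm about the column, rad: at 0 the pad is exactly over the bore; positive is counter-clockwise seen from above, which swings it towards the fixture's -y side (the robot's right). Range -0.25 to 2.1; it starts parked aside between 1.2 and 1.7. Light friction (0.06 N m), stays where it is left
- pad: round black rubber pad, 22 mm across, under the free end of the stop arm, 105 mm from the column's axis, with the knob on top. Origin at the centre of its flat underside, z up; it moves with the arm
- knob (a point): middle of the round black knob, 22 mm across and 32 mm tall, that stands on top of the arm straight above the pad, 44 mm above the pad's underside; grasped from above to swing and lower the arm
- flask: loose glass jar with steel lid, 56 mm across, 110 mm tall; origin at the centre of its underside. Bystander
- tin: loose black tin with a pale flat lid, 70 mm across, 60 mm tall; origin at the centre of its underside. Bystander
- driver: loose screwdriver with a red handle, 180 mm long, lying on the bench. Bystander
Mind the look-alikes: they are no part of the job. What is shaped like the rod but pink or yellow is not meant.

How it is judged (in metres and radians):
On the way, in this order (a step that is already met when the one before it is completed fails the run):
1. the rod stands upright at rest in the bore, let go, with the stop arm not yet on it (horizontal distance between rod and bore below 0.004 m and z of rod in the frame of fixture below 0.05 m and angle between rod's own z axis and vertical below 0.1 rad and linear speed of rod below 0.01 m/s and contact force between each of the fingers, pad and rod below 0.1 N), for 0.2 s.
2. the stop's pad presses on the head of the standing rod with at least 1.5 N (contact force between pad and rod above 1.5 N and horizontal distance between pad and rod_top below 0.012 m and z of pad in the frame of rod above 0.126 m and z of rod in the frame of fixture below 0.05 m), for 0.1 s.
At the end, for the whole second after the job is handed in: The rod stands at rest on the bottom of the bore, upright (within 0.1 rad), its foot within 4 mm of the bore's axis and at least 20 mm below the block's top; the stop's pad rests on the rod's head (no gap over 2 mm), its centre within 12 mm of the head's centre (horizontal distance between rod and bore below 0.004 m and z of rod in the frame of fixture below 0.05 m and angle between rod's own z axis and vertical below 0.1 rad and linear speed of rod below 0.01 m/s and horizontal distance between pad and rod_top below 0.012 m and z of pad in the frame of rod between 0.1275 and 0.132 m); the robot touches nothing.
It fails at once if the rod is dropped down the bore (faster than 0.25 m/s in it) (horizontal distance between rod and bore below 0.01 m and z of rod in the frame of fixture below 0.067 m and linear speed of rod above 0.25 m/s).
It fails at once if the stop is rammed onto the rod (over 40 N) (contact force between pad and rod above 40 N).
It fails at once if a bystander is moved by more than 20 mm (distance of any of flask, tin, driver from where it was at the start of the episode above 0.02 m).
It also fails if it takes over 64 s, if anything falls off the work surface, if the arm or the gripper's body presses on something with over 40 N, if the wrist force passes 120 N, or if a joint passes its speed limit or range.

## Robot

A 6-joint arm with a two-finger parallel gripper is mounted at the origin on the work surface. World frame = base frame: x ahead of the robot, y to its left, z up, the work surface at z = 0. Lengths are in mm, angles in rad, forces in N, time in s.
With the tool pointing down it reaches from about 150 to 775 mm from the base axis. Payload 6.1 kg.
Tool frame: the origin (TCP) lies midway between the tips of the shut fingers; the grasp point (between the pads) lies 19 mm behind it; z points along the fingers, y is the line along which they close (so a half turn about z gives the same grasp; the last joint's range is limited). The gripper opens to 85 mm and grips with 20 to 120 N. Pads are 22 mm wide; open, the fingers measure 114 mm over their backs; the gripper's body (76 mm by 85 mm) begins 54 mm behind the grasp point. The pads swing forward as they close: fully open they stand 13 mm farther back than shut.
Start: joints at [1.237, 0.126, -0.04, 1.405, 0, 1.571], TCP at [172.002, 496.008, 231.295] pointing down, gripper open.
Joint ranges: [-2.72, 2.72], [-0.95, 1.95], [-1.27, 1.35], [-1.78, 2.02], [-1.46, 1.47], [-3.14, 3.14]. Speed limits (rad/s): [2.39, 2.39, 3.01, 3.14, 3.14, 3.14].

## Interface

Orientations are given as a rotation vector (axis times angle).
In Python, from plant import state, snapshot, camera_info, job_done gives the robot as it stands.
- The arm moves only by the tool move_arm, never from a script. Its argument "motion" is a list of rows, each an object with "delta_pos": the shift along the tool's x, y, z in m, a list of three; "rotation": the turn, a rotation vector about the tool's x, y, z in degrees, a list of three; "grip": the finger opening in m, from 0 to 0.0854. A call has 1 to 20 rows; each row shifts and turns the commanded pose from where the row before left it, along the tool's axes as they then stand; what a row does not reach is not made up. A row lasts 1/8 s, in which the tool goes at most 62.5 mm and 10.7 degrees, less where a joint would pass 70% of its speed; a pose out of reach is approached as far as the arm can. A call with a gripper value outside its range is refused whole. The fingers move at their own pace and stop on an object; "grip_force" is the grip in N (left out, the last holds). Time passes only in rows, so rows that do not move let the fingers close. It gives the time, the measured TCP pose, the force, the opening and the grip force at its end, in the units of the state.
- state(): the state, without advancing time (a new reading comes with each control period).
- snapshot(name): name is "side" or "top"; returns the picture (400x640x3 uint8, blue, green, red); there is no depth.
- camera_info(name): a dict with "K" (3x3 intrinsics, pixels), "extrinsics" (4x4, takes a point from camera to world coordinates). Camera axes: x right, y down, z forward; pixel columns grow to the right and rows downward; lengths in mm; the calibration is good to about 2 mm. A picture is of the moment at which its call begins. camera_info takes no time and is no camera call.
- job_done(): hands the job in; it is judged then, once.
The state is a dict: "time": time; "joint_pos": joint angles; "qvel": joint speeds; "effort": joint torques, N m; "eef_pos": TCP position; "tool_rot": TCP orientation; "ft_force": force on the tool from outside, world axes, zero at the start; "wrist_torque": the same for the moment, N m; "width": finger opening in mm; "grip_force": force on a finger pad.
Only numpy, scipy, OpenCV 4.12 (cv2) and the standard library are available. Lean on these libraries where they do the work, as an engineer would, in place of code of your own. Each camera call takes 0.05 s, during which the arm holds its last target. There are 200 camera calls.

## Working session

There is one attempt and no reset: what is moved stays moved. The work goes in short steps, Python scripts to look and compute and a tool call to move; the robot and the scene stay as the last step left them, time stands still between calls to the robot, and variables do not carry over. Pictures are saved under pics/ and viewed, at most 10 in all, crops included, and the job is handed in when it is done.

Besides the shell and the picture viewer there is one more tool, called by a JSON object that holds its "op" and its "data". move_arm: Moves the arm, as the interface text tells. Its arguments: {"type":"object","properties":{"motion":{"type":"array"},"grip_force":{"type":"number"}},"required":["motion"]}

```bash
mkdir -p pics; python3 - <<'E'
from plant import *
import cv2,numpy as np
for n in("side","top"):
    cv2.imwrite(f"pics/{n}0.png",snapshot(n)); c=camera_info(n); print(n,np.round(c["K"],1).tolist(),np.round(c["extrinsics"],3).tolist())
s=state();print({k:np.round(v,3).tolist() for k,v in s.items()})
E
```

```text
side [[416.1, 0.0, 319.8], [0.0, 416.1, 203.3], [0.0, 0.0, 1.0]] [[-0.904, -0.313, 0.29, 300.057], [-0.426, 0.644, -0.635, 565.475], [0.012, -0.698, -0.716, 824.21], [0.0, 0.0, 0.0, 1.0]]
top [[412.1, 0.0, 322.0], [0.0, 412.1, 197.4], [0.0, 0.0, 1.0]] [[0.024, -0.999, 0.041, 510.442], [-1.0, -0.023, 0.012, -7.267], [-0.011, -0.041, -0.999, 1172.971], [0.0, 0.0, 0.0, 1.0]]
{'time': 0.1, 'joint_pos': [1.237, 0.126, -0.04, 1.405, -0.0, 1.571], 'qvel': [0.0, -0.002, 0.002, 0.002, -0.001, -0.001], 'effort': [0.002, -43.69, 35.361, 0.014, 0.0, -0.0], 'eef_pos': [171.891, 495.705, 230.602], 'tool_rot': [-0.522, -3.098, 0.002], 'ft_force': [1.121, 0.659, -0.079], 'wrist_torque': [0.063, -0.008, 0.006], 'grip_force': 0.0, 'width': 85.343}
```

View pics/side0.png

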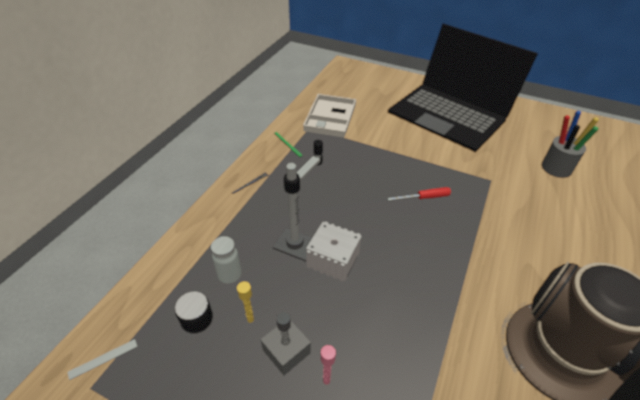

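View pics/top0.png

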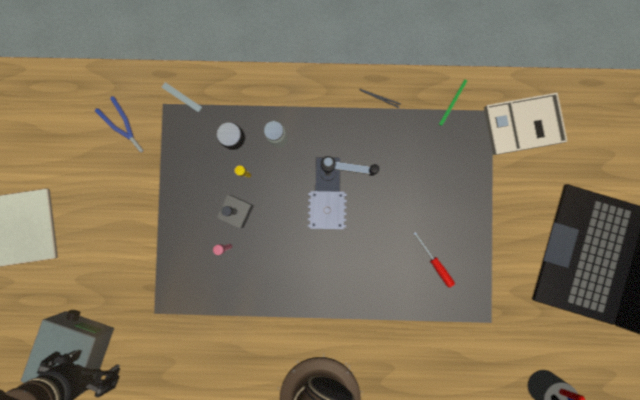

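The side view shows the rod in its stand (284,325), the bore (335,241), the column top (291,170) and the knob (318,148). In the top view the rod head is at (229,211), the bore at (327,210), the column top at (328,162) and the knob at (374,169). I'll zoom in to refine these.

```bash
cat > h.py <<'E'
import numpy as np,cv2
from plant import *
def ray(n,u,v):
    c=camera_info(n);K=np.array(c["K"]);E=np.array(c["extrinsics"]);d=E[:3,:3]@np.linalg.inv(K)@[u,v,1];return E[:3,3],d
def plane(n,u,v,z):
    o,d=ray(n,u,v);return o+d*(z-o[2])/d[2]
def tri(a,b):
    (o1,d1),(o2,d2)=ray("top",*a),ray("side",*b)
    s=np.linalg.lstsq(np.c_[d1,-d2],o2-o1,rcond=None)[0];p,q=o1+s[0]*d1,o2+s[1]*d2
    return (p+q)/2,np.linalg.norm(p-q)
E
python3 - <<'E'
from h import *
t=cv2.imread("pics/top0.png");s=cv2.imread("pics/side0.png")
print(plane("top",229,211,140),plane("top",327,210,70),plane("top",374,169,250),plane("top",328,162,263))
print(plane("side",284,322,140),plane("side",335,241,70),tri((374,169),(318,145)))
f=lambda im,x,y,w,h:cv2.resize(im[y:y+h,x:x+w],None,fx=8,fy=8,interpolation=cv2.INTER_CUBIC)
a=np.hstack([f(t,205,185,50,36),f(t,302,185,50,36)]);b=np.hstack([f(s,260,305,50,38),f(s,302,218,50,38)])
cv2.imwrite("pics/z.png",np.vstack([a,b]))
E
```

```text
[513.1917662  237.75909435 140.        ] [522.32164528  -8.32299012  70.        ] [ 614.88876051 -111.48064998  250.        ] [626.67985645  -7.85988836 263.        ]
[508.28875408 255.95227946 140.        ] [521.66430345  -7.90887612  70.        ] (array([ 615.90535149, -111.80092754,  245.40602124]), np.float64(1.067690042954761))
```

View pics/z.png

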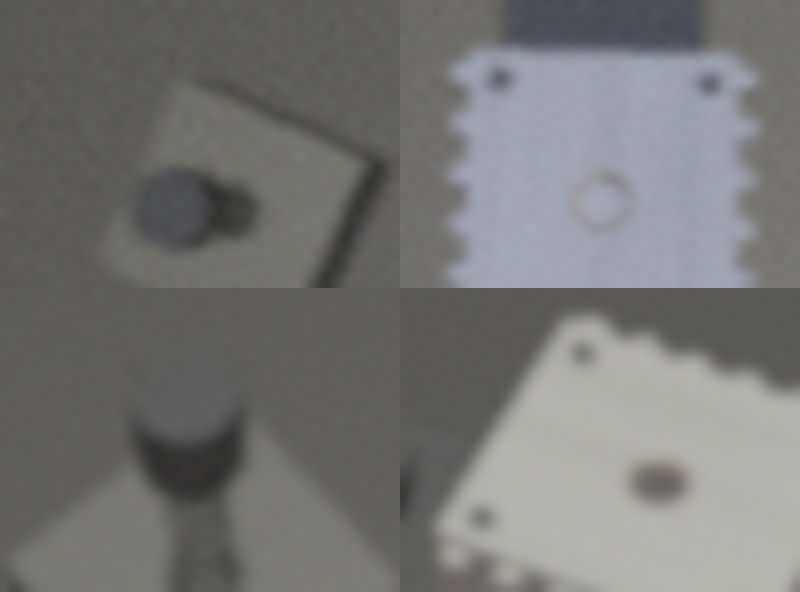

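The zoom gives: rod head centre at top (226.2,210.6) and side (283.0,318.3); bore at top (326.9,209.8) and side (334.0,241.9).

```bash
python3 - <<'E'
from h import *
print("rod",tri((226.2,210.6),(283,318.3)),plane("top",226.2,210.6,140),plane("side",283,318.3,140))
print("bore",tri((326.9,209.8),(334,241.9)),plane("top",326.9,209.8,70),plane("side",334,241.9,70))
from scipy.spatial.transform import Rotation as R
print(R.from_rotvec(state()["tool_rot"]).as_matrix().round(3))
E
```

```text
rod (array([514.79713462, 246.86387516, 133.13570608]), np.float64(1.6361351214619761)) [514.02736961 244.84218526 140.        ] [513.42780346 250.31414034 140.        ]
bore (array([523.41429462,  -7.85183186,  65.73889456]), np.float64(1.1032516407863469)) [522.85000056  -8.04299502  70.        ] [522.67452832  -4.44205595  70.        ]
[[-0.945  0.328 -0.   ]
 [ 0.328  0.945 -0.001]
 [-0.    -0.001 -1.   ]]
```

{"op": "move_arm", "data": {"motion": [{"delta_pos":[-0.034,-0.0103,0],"rotation":[0,0,0],"grip":0.085},{"delta_pos":[-0.034,-0.0103,0],"rotation":[0,0,0],"grip":0.085},{"delta_pos":[-0.034,-0.0103,0],"rotation":[0,0,0],"grip":0.085},{"delta_pos":[-0.034,-0.0103,0],"rotation":[0,0,0],"grip":0.085},{"delta_pos":[-0.034,-0.0103,0],"rotation":[0,0,0],"grip":0.085},{"delta_pos":[-0.034,-0.0103,0],"rotation":[0,0,0],"grip":0.085},{"delta_pos":[-0.034,-0.0103,0],"rotation":[0,0,0],"grip":0.085},{"delta_pos":[-0.034,-0.0103,0],"rotation":[0,0,0],"grip":0.085},{"delta_pos":[-0.034,-0.0103,0],"rotation":[0,0,0],"grip":0.085},{"delta_pos":[-0.034,-0.0103,0],"rotation":[0,0,0],"grip":0.085},{"delta_pos":[-0.034,-0.0103,0],"rotation":[0,0,0],"grip":0.085},{"delta_pos":[-0.031,-0.0103,0],"rotation":[0,0,0],"grip":0.085},{"delta_pos":[0,0,0],"rotation":[0,0,-6.4],"grip":0.085},{"delta_pos":[0,0,0],"rotation":[0,0,-6.4],"grip":0.085},{"delta_pos":[0,0,0],"rotation":[0,0,-6.3],"grip":0.085},{"delta_pos":[0,0,0],"rotation":[0,0,0],"grip":0.085},{"delta_pos":[0,0,0],"rotation":[0,0,0],"grip":0.085}], "grip_force": 40}}

```text
time: 2.22
eef_pos: [514.0, 246.5, 231.0]
tool_rot: [-0.003, -3.141, 0.0]
ft_force: [0.5, 0.3, 0.3]
width: 85.2
grip_force: 0.0
```

{"op": "move_arm", "data": {"motion": [{"delta_pos":[0,0,0.03],"rotation":[0,0,0],"grip":0.085},{"delta_pos":[0,0,0.03],"rotation":[0,0,0],"grip":0.085},{"delta_pos":[0,0,0.03],"rotation":[0,0,0],"grip":0.085},{"delta_pos":[0,0,0.02],"rotation":[0,0,0],"grip":0.085},{"delta_pos":[0,0,0.013],"rotation":[0,0,0],"grip":0.085},{"delta_pos":[0,0,0],"rotation":[0,0,0],"grip":0.06},{"delta_pos":[0,0,0],"rotation":[0,0,0],"grip":0.04},{"delta_pos":[0,0,0],"rotation":[0,0,0],"grip":0.034}], "grip_force": 25}}

```text
time: 3.22
eef_pos: [514.7, 246.8, 109.3]
tool_rot: [0.001, 3.14, 0.001]
ft_force: [-0.1, -0.1, -0.2]
width: 34.3
grip_force: 0.0
```

```bash
python3 - <<'E'
from h import *
s=state();print(s["eef_pos"],s["width"],s["ft_force"])
t=snapshot("top");d=snapshot("side")
f=lambda im,x,y,w,h:cv2.resize(im[y:y+h,x:x+w],None,fx=6,fy=6,interpolation=cv2.INTER_CUBIC)
cv2.imwrite("pics/g.png",np.hstack([f(t,195,175,66,80),f(d,250,275,66,80)]))
E
```

```text
[514.7254884  246.79457438 109.31915124] 34.29239788232472 [-0.10801844 -0.11300771 -0.16368432]
```

View pics/g.png

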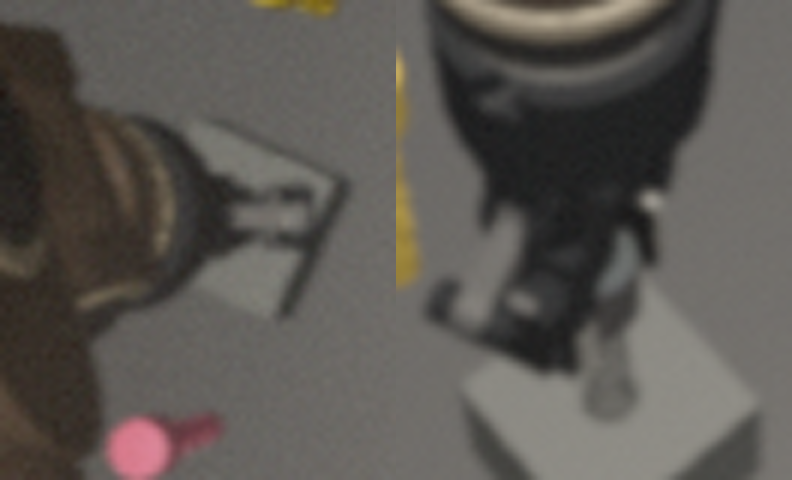

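The close-up shows the head between the near finger (545,340) and the far finger (640,230), with nothing touching yet. I'll close on it.

{"op": "move_arm", "data": {"motion": [{"delta_pos":[0,0,0],"rotation":[0,0,0],"grip":0.03},{"delta_pos":[0,0,0],"rotation":[0,0,0],"grip":0.028},{"delta_pos":[0,0,0],"rotation":[0,0,0],"grip":0.026},{"delta_pos":[0,0,0],"rotation":[0,0,0],"grip":0.02},{"delta_pos":[0,0,0],"rotation":[0,0,0],"grip":0.02}], "grip_force": 25}}

```text
time: 3.95
eef_pos: [514.2, 246.7, 108.5]
tool_rot: [0.001, 3.141, 0.001]
ft_force: [0.6, 0.5, 1.7]
width: 25.5
grip_force: 24.6
```

{"op": "move_arm", "data": {"motion": [{"delta_pos":[0,0,0],"rotation":[0,0,0],"grip":0.02},{"delta_pos":[0,0,-0.01],"rotation":[0,0,0],"grip":0.02},{"delta_pos":[0,0,-0.02],"rotation":[0,0,0],"grip":0.02},{"delta_pos":[0,0,-0.02],"rotation":[0,0,0],"grip":0.02},{"delta_pos":[0,0,-0.02],"rotation":[0,0,0],"grip":0.02},{"delta_pos":[0,0,-0.01],"rotation":[0,0,0],"grip":0.02},{"delta_pos":[-0.001,-0.026,-0.005],"rotation":[0,0,0],"grip":0.02},{"delta_pos":[-0.001,-0.026,-0.005],"rotation":[0,0,0],"grip":0.02},{"delta_pos":[-0.001,-0.026,0],"rotation":[0,0,0],"grip":0.02},{"delta_pos":[-0.001,-0.026,0],"rotation":[0,0,0],"grip":0.02},{"delta_pos":[-0.001,-0.026,0],"rotation":[0,0,0],"grip":0.02},{"delta_pos":[-0.001,-0.026,0],"rotation":[0,0,0],"grip":0.02},{"delta_pos":[-0.001,-0.026,0],"rotation":[0,0,0],"grip":0.02},{"delta_pos":[-0.001,-0.026,0],"rotation":[0,0,0],"grip":0.02},{"delta_pos":[-0.001,-0.026,0],"rotation":[0,0,0],"grip":0.02},{"delta_pos":[0,-0.02,0],"rotation":[0,0,0],"grip":0.02},{"delta_pos":[0,0,0],"rotation":[0,0,0],"grip":0.02},{"delta_pos":[0,0,0],"rotation":[0,0,0],"grip":0.02},{"delta_pos":[0,0,0],"rotation":[0,0,0],"grip":0.02}], "grip_force": 60}}

```text
time: 6.32
eef_pos: [523.0, -6.8, 198.2]
tool_rot: [0.001, -3.141, -0.0]
ft_force: [-0.1, -0.7, -2.4]
width: 24.4
grip_force: 59.3
```

```bash
python3 - <<'E'
from h import *
s=state();print(s["eef_pos"],s["width"],s["ft_force"],s["wrist_torque"])
t=snapshot("top");d=snapshot("side")
f=lambda im,x,y,w,h:cv2.resize(im[y:y+h,x:x+w],None,fx=6,fy=6,interpolation=cv2.INTER_CUBIC)
cv2.imwrite("pics/g2.png",np.hstack([f(t,290,160,66,90),f(d,290,180,66,90)]))
E
```

```text
[522.95205656  -6.79765725 198.16114331] 24.3634214470523 [-0.06832157 -0.68944431 -2.4063891 ] [ 0.0656121   0.02658029 -0.02685831]
```

View pics/g2.png

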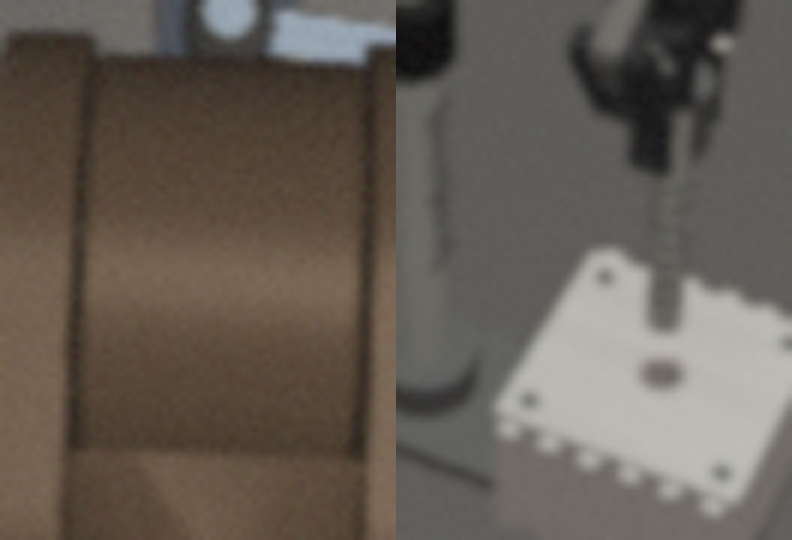

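The rod hangs above the block, with its foot at side pixel (334.0,234.2) and the bore at (333.8,242.0). I'll work out the offset between them.

```bash
python3 - <<'E'
from h import *
for v in (233.6,234.2,234.8): print(plane("side",334.0,v,99.7)-plane("side",333.8,242.0,70))
E
```

```text
[ 0.71659171 -0.12217723 29.7       ]
[-2.36644980e-03  1.50161622e+00  2.97000000e+01]
[-0.71944157  3.12115675 29.7       ]
```

{"op": "move_arm", "data": {"motion": [{"delta_pos":[0,-0.0012,0.01],"rotation":[0,0,0],"grip":0.02},{"delta_pos":[0,0,0.01],"rotation":[0,0,0],"grip":0.02},{"delta_pos":[0,0,0.006],"rotation":[0,0,0],"grip":0.02},{"delta_pos":[0,0,0.001],"rotation":[0,0,0],"grip":0.02},{"delta_pos":[0,0,0.001],"rotation":[0,0,0],"grip":0.02},{"delta_pos":[0,0,0.001],"rotation":[0,0,0],"grip":0.02},{"delta_pos":[0,0,0.001],"rotation":[0,0,0],"grip":0.02},{"delta_pos":[0,0,0.001],"rotation":[0,0,0],"grip":0.02},{"delta_pos":[0,0,0],"rotation":[0,0,0],"grip":0.02}]}}

```text
time: 7.55
eef_pos: [523.0, -8.7, 167.2]
tool_rot: [-0.001, -3.141, 0.0]
ft_force: [0.2, -0.7, -3.5]
width: 24.6
grip_force: 59.3
```

{"op": "move_arm", "data": {"motion": [{"delta_pos":[0,0,0.001],"rotation":[0,0,0],"grip":0.02},{"delta_pos":[0,0,0.001],"rotation":[0,0,0],"grip":0.02},{"delta_pos":[0,0,0.001],"rotation":[0,0,0],"grip":0.02},{"delta_pos":[0,0,0.001],"rotation":[0,0,0],"grip":0.02},{"delta_pos":[0,0,0],"rotation":[0,0,0],"grip":0.02}]}}

```text
time: 8.18
eef_pos: [523.0, -8.7, 163.2]
tool_rot: [-0.001, -3.141, 0.0]
ft_force: [0.7, -0.5, -1.9]
width: 24.5
grip_force: 59.3
```

{"op": "move_arm", "data": {"motion": [{"delta_pos":[0,0,0.001],"rotation":[0,0,0],"grip":0.02},{"delta_pos":[0,0,0.001],"rotation":[0,0,0],"grip":0.02},{"delta_pos":[0,0,0.001],"rotation":[0,0,0],"grip":0.02},{"delta_pos":[0,0,0.001],"rotation":[0,0,0],"grip":0.02},{"delta_pos":[0,0,0],"rotation":[0,0,0],"grip":0.02}]}}

```text
time: 8.8
eef_pos: [523.0, -8.7, 159.2]
tool_rot: [-0.001, -3.141, -0.0]
ft_force: [0.4, -0.4, -2.3]
width: 24.8
grip_force: 59.3
```

```bash
python3 - <<'E'
from h import *
s=state();print(s["eef_pos"],s["ft_force"],s["wrist_torque"])
d=snapshot("side")
f=lambda im,x,y,w,h:cv2.resize(im[y:y+h,x:x+w],None,fx=6,fy=6,interpolation=cv2.INTER_CUBIC)
cv2.imwrite("pics/g3.png",f(d,290,180,80,90))
E
```

```text
[522.98560263  -8.66820818 159.18998573] [ 0.38301981 -0.3812753  -2.30933001] [-0.04690194 -0.01833773 -0.0497928 ]
```

View pics/g3.png

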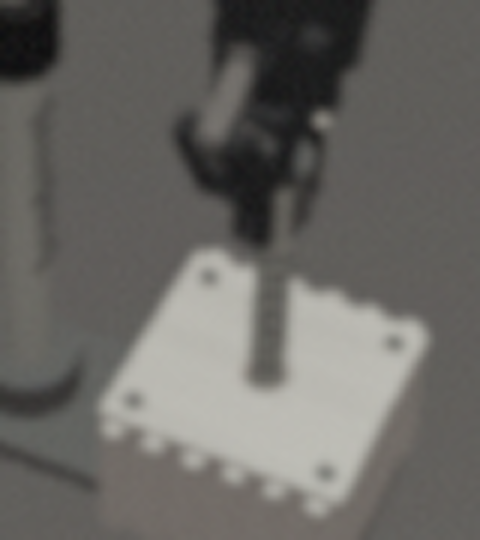

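The shaft has entered the bore cleanly at (265,378), with no side load. I'll lower it further with a lighter grip.

{"op": "move_arm", "data": {"motion": [{"delta_pos":[0,0,0.002],"rotation":[0,0,0],"grip":0.02},{"delta_pos":[0,0,0.002],"rotation":[0,0,0],"grip":0.02},{"delta_pos":[0,0,0.002],"rotation":[0,0,0],"grip":0.02},{"delta_pos":[0,0,0.002],"rotation":[0,0,0],"grip":0.02},{"delta_pos":[0,0,0.002],"rotation":[0,0,0],"grip":0.02},{"delta_pos":[0,0,0.002],"rotation":[0,0,0],"grip":0.02},{"delta_pos":[0,0,0.002],"rotation":[0,0,0],"grip":0.02},{"delta_pos":[0,0,0.001],"rotation":[0,0,0],"grip":0.02},{"delta_pos":[0,0,0.001],"rotation":[0,0,0],"grip":0.02},{"delta_pos":[0,0,0],"rotation":[0,0,0],"grip":0.02}], "grip_force": 30}}

```text
time: 10.1
eef_pos: [523.0, -8.7, 143.2]
tool_rot: [-0.001, -3.141, -0.0]
ft_force: [-0.6, -0.3, -2.3]
width: 24.3
grip_force: 59.3
```

{"op": "move_arm", "data": {"motion": [{"delta_pos":[0,0,0.001],"rotation":[0,0,0],"grip":0.02},{"delta_pos":[0,0,0.001],"rotation":[0,0,0],"grip":0.02},{"delta_pos":[0,0,0.001],"rotation":[0,0,0],"grip":0.02},{"delta_pos":[0,0,0.001],"rotation":[0,0,0],"grip":0.02}]}}

```text
time: 10.6
eef_pos: [523.0, -8.7, 139.2]
tool_rot: [-0.001, -3.142, 0.0]
ft_force: [-0.6, -0.2, -2.5]
width: 24.3
grip_force: 59.3
```

{"op": "move_arm", "data": {"motion": [{"delta_pos":[0,0,0.001],"rotation":[0,0,0],"grip":0.02},{"delta_pos":[0,0,0.001],"rotation":[0,0,0],"grip":0.02},{"delta_pos":[0,0,0.001],"rotation":[0,0,0],"grip":0.02},{"delta_pos":[0,0,0.001],"rotation":[0,0,0],"grip":0.02}]}}

```text
time: 11.1
eef_pos: [523.0, -8.7, 135.2]
tool_rot: [-0.001, -3.142, -0.0]
ft_force: [0.2, 0.2, -2.2]
width: 24.5
grip_force: 59.3
```

{"op": "move_arm", "data": {"motion": [{"delta_pos":[0,0,0.001],"rotation":[0,0,0],"grip":0.02},{"delta_pos":[0,0,0.001],"rotation":[0,0,0],"grip":0.02},{"delta_pos":[0,0,0.001],"rotation":[0,0,0],"grip":0.02}]}}

```text
time: 11.48
eef_pos: [523.0, -8.7, 132.2]
tool_rot: [-0.001, -3.142, -0.0]
ft_force: [-0.2, 0.2, -1.7]
width: 24.6
grip_force: 59.3
```

{"op": "move_arm", "data": {"motion": [{"delta_pos":[0,0,0.001],"rotation":[0,0,0],"grip":0.02},{"delta_pos":[0,0,0.001],"rotation":[0,0,0],"grip":0.02},{"delta_pos":[0,0,0.001],"rotation":[0,0,0],"grip":0.02}]}}

```text
time: 11.85
eef_pos: [523.0, -8.7, 129.2]
tool_rot: [0.001, 3.142, 0.0]
ft_force: [-0.2, -0.1, -2.1]
width: 24.4
grip_force: 59.3
```

{"op": "move_arm", "data": {"motion": [{"delta_pos":[0,0,0.001],"rotation":[0,0,0],"grip":0.02},{"delta_pos":[0,0,0.001],"rotation":[0,0,0],"grip":0.02},{"delta_pos":[0,0,0.001],"rotation":[0,0,0],"grip":0.02}]}}

```text
time: 12.22
eef_pos: [523.7, -8.7, 127.6]
tool_rot: [0.001, 3.139, 0.0]
ft_force: [-2.2, -0.2, 9.7]
width: 24.5
grip_force: 60.1
```

The rod touched bottom at a TCP height of about 128 mm, so the foot is near z = 29 mm and the bore is about 41 mm deep. I'll relax, let go and back off.

{"op": "move_arm", "data": {"motion": [{"delta_pos":[0,0,-0.0012],"rotation":[0,0,0],"grip":0.02},{"delta_pos":[0,0,0],"rotation":[0,0,0],"grip":0.026},{"delta_pos":[0,0,0],"rotation":[0,0,0],"grip":0.032},{"delta_pos":[0,0,0],"rotation":[0,0,0],"grip":0.045},{"delta_pos":[0,0,0],"rotation":[0,0,0],"grip":0.05},{"delta_pos":[0,0,-0.01],"rotation":[0,0,0],"grip":0.05},{"delta_pos":[0,0,-0.03],"rotation":[0,0,0],"grip":0.05},{"delta_pos":[0,0,-0.04],"rotation":[0,0,0],"grip":0.05},{"delta_pos":[0,0,-0.04],"rotation":[0,0,0],"grip":0.05},{"delta_pos":[0,0,-0.03],"rotation":[0,0,0],"grip":0.05},{"delta_pos":[0.03,0.03,-0.02],"rotation":[0,0,0],"grip":0.05},{"delta_pos":[0.04,0.04,0],"rotation":[0,0,0],"grip":0.05},{"delta_pos":[0.04,0.04,0],"rotation":[0,0,0],"grip":0.05},{"delta_pos":[0.04,0.04,0],"rotation":[0,0,0],"grip":0.05},{"delta_pos":[0,0,0],"rotation":[0,0,0],"grip":0.05}]}}

```text
time: 14.1
eef_pos: [370.9, 143.3, 298.9]
tool_rot: [-0.008, 3.14, 0.002]
ft_force: [0.7, 0.3, 0.4]
width: 50.0
grip_force: 0.0
```

```bash
python3 - <<'E'
from h import *
s=state();print(s["eef_pos"],s["ft_force"],s["width"])
t=snapshot("top");d=snapshot("side")
f=lambda im,x,y,w,h:cv2.resize(im[y:y+h,x:x+w],None,fx=5,fy=5,interpolation=cv2.INTER_CUBIC)
cv2.imwrite("pics/r.png",np.hstack([f(t,305,145,80,110),f(d,280,130,80,110)]))
E
```

```text
[370.89702405 143.27139322 298.92605791] [0.70010706 0.33855671 0.44869319] 49.984728442359895
```

View pics/r.png

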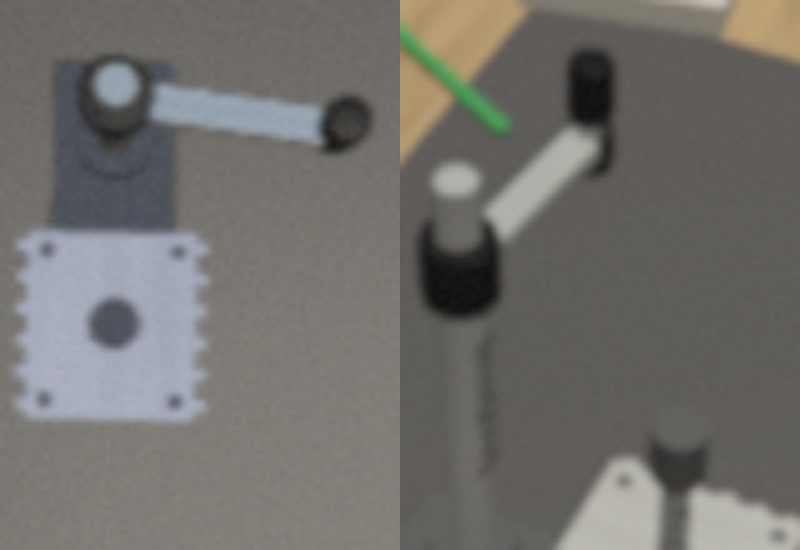

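The rod stands in the bore, with its head at top pixel (327.3,209.1). The knob top is at top (374.1,168.7) and side (318.1,141.1). The column top is at top (328.1,161.3) and side (290.9,165.5).

```bash
python3 - <<'E'
from h import *
print("knobtop",tri((374.1,168.7),(318.1,141.1)))
print("col",tri((328.1,161.3),(290.9,165.5)),plane("top",328.1,161.3,263),plane("side",290.9,165.5,263))
print("head",plane("top",327.3,209.1,159))
for z in(250,255,260,265,270): print(z,plane("top",374.1,168.7,z),plane("side",318.1,141.1,z))
E
```

```text
knobtop (array([ 615.23365603, -110.66792074,  257.30197122]), np.float64(1.0651959159289701))
col (array([629.03392184,  -7.87493533, 259.93173178]), np.float64(0.8524695884679983)) [628.2438828   -8.04519698 263.        ] [627.65833454  -4.63573591 263.        ]
head [523.59287531  -8.92354356 159.        ]
250 [ 615.56982849 -111.69214334  250.        ] [ 619.81004055 -119.21252212  250.        ]
255 [ 615.00031908 -111.12644197  255.        ] [ 617.02575624 -113.25052221  255.        ]
260 [ 614.43080967 -110.5607406   260.        ] [ 614.24147192 -107.28852231  260.        ]
265 [ 613.86130026 -109.99503923  265.        ] [ 611.45718761 -101.32652241  265.        ]
270 [ 613.29179085 -109.42933786  270.        ] [608.6729033  -95.36452251 270.        ]
```

{"op": "move_arm", "data": {"motion": [{"delta_pos":[-0.0304,-0.0319,0],"rotation":[0,0,0],"grip":0.05},{"delta_pos":[-0.0304,-0.0319,0],"rotation":[0,0,0],"grip":0.05},{"delta_pos":[-0.0304,-0.0319,0],"rotation":[0,0,0],"grip":0.05},{"delta_pos":[-0.0304,-0.0319,0],"rotation":[0,0,0],"grip":0.05},{"delta_pos":[-0.0304,-0.0319,0],"rotation":[0,0,0],"grip":0.05},{"delta_pos":[-0.0304,-0.0319,0],"rotation":[0,0,0],"grip":0.05},{"delta_pos":[-0.0304,-0.0319,0],"rotation":[0,0,0],"grip":0.05},{"delta_pos":[-0.0304,-0.0319,0],"rotation":[0,0,0],"grip":0.05},{"delta_pos":[0,0,0.01],"rotation":[0,0,0],"grip":0.05},{"delta_pos":[0,0,0],"rotation":[0,0,0],"grip":0.05},{"delta_pos":[0,0,0],"rotation":[0,0,0],"grip":0.05}], "grip_force": 25}}

```text
time: 15.58
eef_pos: [615.6, -113.8, 288.0]
tool_rot: [0.001, 3.141, 0.0]
ft_force: [0.5, -0.4, -0.2]
width: 50.0
grip_force: 0.0
```

{"op": "move_arm", "data": {"motion": [{"delta_pos":[0.001,0.0015,0.015],"rotation":[0,0,0],"grip":0.05},{"delta_pos":[0,0,0.015],"rotation":[0,0,0],"grip":0.05},{"delta_pos":[0,0,0.015],"rotation":[0,0,0],"grip":0.05},{"delta_pos":[0,0,0.009],"rotation":[0,0,0],"grip":0.05},{"delta_pos":[0,0,0],"rotation":[0,0,0],"grip":0.035},{"delta_pos":[0,0,0],"rotation":[0,0,0],"grip":0.028}]}}

```text
time: 16.32
eef_pos: [615.3, -112.4, 234.1]
tool_rot: [0.001, 3.141, -0.0]
ft_force: [-1.2, 0.5, 0.2]
width: 28.2
grip_force: 0.0
```

{"op": "move_arm", "data": {"motion": [{"delta_pos":[0,0,0],"rotation":[0,0,0],"grip":0.024},{"delta_pos":[0,0,0],"rotation":[0,0,0],"grip":0.02},{"delta_pos":[0,0,0],"rotation":[0,0,0],"grip":0.018},{"delta_pos":[0,0,0],"rotation":[0,0,0],"grip":0.018}]}}

```text
time: 16.82
eef_pos: [615.4, -111.9, 233.7]
tool_rot: [0.0, 3.141, 0.002]
ft_force: [0.1, 5.1, 0.8]
width: 21.2
grip_force: 24.5
```

{"op": "move_arm", "data": {"motion": [{"delta_pos":[0.0124,0.0023,0],"rotation":[0,0,0],"grip":0.018},{"delta_pos":[0.0121,0.0038,0],"rotation":[0,0,0],"grip":0.018},{"delta_pos":[0.0115,0.0053,0],"rotation":[0,0,0],"grip":0.018},{"delta_pos":[0.0108,0.0066,0],"rotation":[0,0,0],"grip":0.018},{"delta_pos":[0.01,0.0078,0],"rotation":[0,0,0],"grip":0.018},{"delta_pos":[0.0088,0.0089,0],"rotation":[0,0,0],"grip":0.018}]}}

```text
time: 17.58
eef_pos: [546.5, -80.7, 233.6]
tool_rot: [-0.005, -3.138, 0.012]
ft_force: [-6.9, -11.7, 2.7]
width: 21.0
grip_force: 24.7
```

{"op": "move_arm", "data": {"motion": [{"delta_pos":[0.0113,0.0066,0],"rotation":[0,0,0],"grip":0.018},{"delta_pos":[0.0075,0.0113,0],"rotation":[0,0,0],"grip":0.018},{"delta_pos":[0.006,0.0123,0],"rotation":[0,0,0],"grip":0.018},{"delta_pos":[0,0,0],"rotation":[0,0,0],"grip":0.018}]}}

```text
time: 18.08
eef_pos: [520.1, -47.9, 233.0]
tool_rot: [-0.001, -3.134, 0.005]
ft_force: [-12.1, -5.8, 3.1]
width: 20.3
grip_force: 24.9
```

```bash
python3 - <<'E'
from h import *
t=snapshot("top");d=snapshot("side")
f=lambda im,x,y,w,h:cv2.resize(im[y:y+h,x:x+w],None,fx=5,fy=5,interpolation=cv2.INTER_CUBIC)
cv2.imwrite("pics/k.png",np.hstack([f(t,300,145,80,110),f(d,280,120,80,110)]))
E
```

```text
(no output)
```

View pics/k.png

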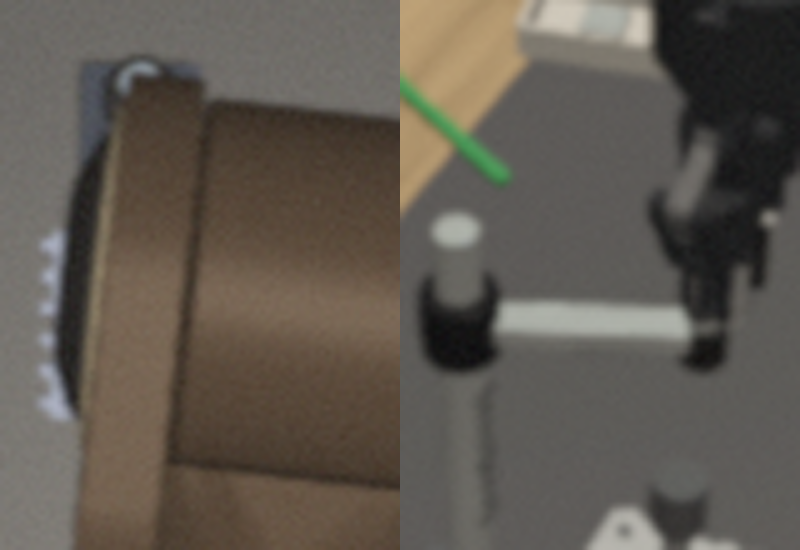

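The knob is still held in the fingers, with the pad at side pixel (340,190). I'll check that against the TCP.

```bash
python3 - <<'E'
from h import *
for v in(188,190,191.5): print(plane("side",340.1,v,200))
print(state()["eef_pos"],state()["ft_force"],plane("side",290.9,165.5,263))
E
```

```text
[533.15650412 -49.31278772 200.        ]
[530.67476628 -43.54911403 200.        ]
[528.82916945 -39.26283621 200.        ]
[520.19916861 -48.08701019 232.80195228] [-12.24738711  -5.20504226   3.35586478] [627.65833454  -4.63573591 263.        ]
```

The knob is near x = 531 mm, about 11 mm off the TCP, so it has crept to the edge of the pads. I'll open, re-centre and grip it again more firmly.

{"op": "move_arm", "data": {"motion": [{"delta_pos":[0,0,0],"rotation":[0,0,0],"grip":0.03},{"delta_pos":[0,0,0],"rotation":[0,0,0],"grip":0.035},{"delta_pos":[0,0,0],"rotation":[0,0,0],"grip":0.035},{"delta_pos":[-0.006,0,0],"rotation":[0,0,0],"grip":0.035},{"delta_pos":[0,0,0],"rotation":[0,0,0],"grip":0.035}], "grip_force": 40}}

```text
time: 18.8
eef_pos: [531.4, -47.4, 233.3]
tool_rot: [0.0, 3.142, 0.0]
ft_force: [-0.1, -0.0, -0.1]
width: 35.2
grip_force: 0.0
```

{"op": "move_arm", "data": {"motion": [{"delta_pos":[0,0,0],"rotation":[0,0,0],"grip":0.026},{"delta_pos":[0,0,0],"rotation":[0,0,0],"grip":0.02},{"delta_pos":[0,0,0],"rotation":[0,0,0],"grip":0.018},{"delta_pos":[0,0,0],"rotation":[0,0,0],"grip":0.018},{"delta_pos":[0,0,0],"rotation":[0,0,0],"grip":0.018}]}}

```text
time: 19.42
eef_pos: [530.8, -47.5, 233.5]
tool_rot: [0.001, 3.141, -0.0]
ft_force: [0.5, 0.1, -0.3]
width: 20.6
grip_force: 39.5
```

{"op": "move_arm", "data": {"motion": [{"delta_pos":[0.0033,0.0094,0],"rotation":[0,0,0],"grip":0.018},{"delta_pos":[0.0024,0.0097,0],"rotation":[0,0,0],"grip":0.018},{"delta_pos":[0.0014,0.0099,0],"rotation":[0,0,0],"grip":0.018},{"delta_pos":[0.0005,0.01,0],"rotation":[0,0,0],"grip":0.018},{"delta_pos":[0,0,0],"rotation":[0,0,0],"grip":0.018},{"delta_pos":[0,0,0],"rotation":[0,0,0],"grip":0.018}]}}

```text
time: 20.18
eef_pos: [519.0, -8.1, 232.6]
tool_rot: [-0.001, -3.133, 0.0]
ft_force: [-12.7, -1.3, 2.2]
width: 20.4
grip_force: 39.9
```

{"op": "move_arm", "data": {"motion": [{"delta_pos":[0,0,0],"rotation":[0,0,0],"grip":0.03},{"delta_pos":[0,0,0],"rotation":[0,0,0],"grip":0.035},{"delta_pos":[0,0,0],"rotation":[0,0,0],"grip":0.035}]}}

```text
time: 20.55
eef_pos: [523.5, -8.3, 233.6]
tool_rot: [0.0, 3.141, 0.0]
ft_force: [0.2, -0.2, -0.0]
width: 35.0
grip_force: 0.0
```

```bash
python3 - <<'E'
from h import *
s=state();print(s["eef_pos"],s["ft_force"])
d=snapshot("side")
cv2.imwrite("pics/k2.png",cv2.resize(d[130:250,270:380],None,fx=5,fy=5,interpolation=cv2.INTER_CUBIC))
E
```

```text
[523.51384105  -8.25971031 233.59875749] [ 0.16488893 -0.19437197 -0.04296643]
```

View pics/k2.png

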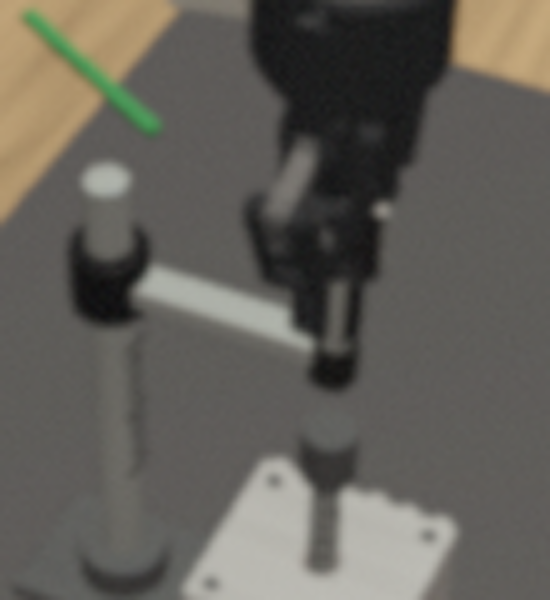

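The stop arm is straight over the rod: pad at (333,375), head at (329,430), in line with the vertical there. I'll push the knob down from above with shut fingers.

{"op": "move_arm", "data": {"motion": [{"delta_pos":[0,0,-0.02],"rotation":[0,0,0],"grip":0.035},{"delta_pos":[0,0,-0.025],"rotation":[0,0,0],"grip":0.035},{"delta_pos":[0,0,-0.005],"rotation":[0,0,0],"grip":0.02},{"delta_pos":[0,0,0],"rotation":[0,0,0],"grip":0},{"delta_pos":[0,0,0],"rotation":[0,0,0],"grip":0},{"delta_pos":[0,0,0],"rotation":[0,0,0],"grip":0},{"delta_pos":[0,0,0],"rotation":[0,0,0],"grip":0},{"delta_pos":[0,0,0.01],"rotation":[0,0,0],"grip":0},{"delta_pos":[0,0,0.006],"rotation":[0,0,0],"grip":0},{"delta_pos":[0,0,0],"rotation":[0,0,0],"grip":0}], "grip_force": 30}}

```text
time: 21.85
eef_pos: [522.8, -8.5, 266.6]
tool_rot: [-0.001, -3.14, -0.0]
ft_force: [-0.5, 0.1, -0.2]
width: -0.0
grip_force: 0.0
```

{"op": "move_arm", "data": {"motion": [{"delta_pos":[0,0,0.002],"rotation":[0,0,0],"grip":0},{"delta_pos":[0,0,0.002],"rotation":[0,0,0],"grip":0},{"delta_pos":[0,0,0.002],"rotation":[0,0,0],"grip":0},{"delta_pos":[0,0,0.002],"rotation":[0,0,0],"grip":0},{"delta_pos":[0,0,0.002],"rotation":[0,0,0],"grip":0},{"delta_pos":[0,0,0.002],"rotation":[0,0,0],"grip":0},{"delta_pos":[0,0,0.002],"rotation":[0,0,0],"grip":0}]}}

```text
time: 22.72
eef_pos: [523.2, -8.5, 253.4]
tool_rot: [0.001, 3.142, 0.0]
ft_force: [-0.1, -0.5, -0.4]
width: 0.2
grip_force: 0.0
```

{"op": "move_arm", "data": {"motion": [{"delta_pos":[0,0,0.001],"rotation":[0,0,0],"grip":0},{"delta_pos":[0,0,0.001],"rotation":[0,0,0],"grip":0},{"delta_pos":[0,0,0.001],"rotation":[0,0,0],"grip":0},{"delta_pos":[0,0,0.001],"rotation":[0,0,0],"grip":0}]}}

```text
time: 23.22
eef_pos: [523.0, -8.5, 249.7]
tool_rot: [-0.001, -3.142, 0.0]
ft_force: [-2.9, -0.1, 3.1]
width: 0.3
grip_force: 1.5
```

```bash
python3 - <<'E'
from h import *
s=state();print(s["eef_pos"],s["ft_force"])
d=snapshot("side")
cv2.imwrite("pics/k3.png",cv2.resize(d[130:250,270:380],None,fx=5,fy=5,interpolation=cv2.INTER_CUBIC))
E
```

```text
[523.04426155  -8.47471309 249.65355596] [-2.92207816 -0.09189783  3.08219539]
```

View pics/k3.png

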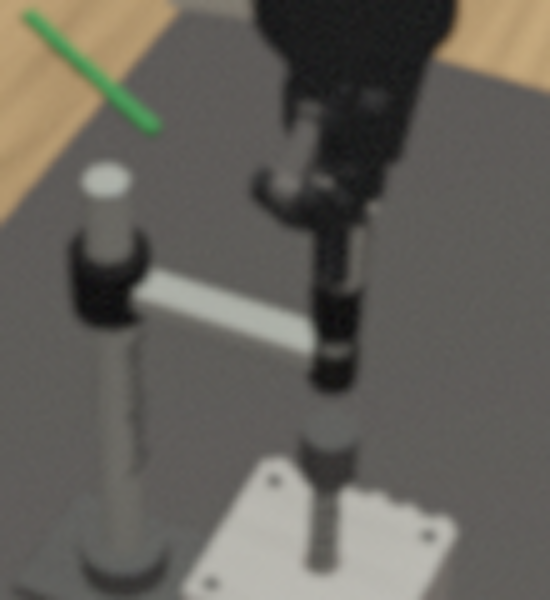

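The shut fingertips rest on the middle of the knob top at (337,290), still in line with the rod. I'll keep pushing down.

{"op": "move_arm", "data": {"motion": [{"delta_pos":[0,0,0.001],"rotation":[0,0,0],"grip":0},{"delta_pos":[0,0,0.001],"rotation":[0,0,0],"grip":0},{"delta_pos":[0,0,0.001],"rotation":[0,0,0],"grip":0},{"delta_pos":[0,0,0.001],"rotation":[0,0,0],"grip":0},{"delta_pos":[0,0,0.001],"rotation":[0,0,0],"grip":0},{"delta_pos":[0,0,0.001],"rotation":[0,0,0],"grip":0}]}}

```text
time: 24.02
eef_pos: [523.2, -8.5, 243.4]
tool_rot: [-0.001, -3.142, -0.0]
ft_force: [-2.5, -0.2, 2.8]
width: -0.2
grip_force: 1.5
```

{"op": "move_arm", "data": {"motion": [{"delta_pos":[0,0,0.001],"rotation":[0,0,0],"grip":0},{"delta_pos":[0,0,0.001],"rotation":[0,0,0],"grip":0},{"delta_pos":[0,0,0.001],"rotation":[0,0,0],"grip":0},{"delta_pos":[0,0,0.001],"rotation":[0,0,0],"grip":0},{"delta_pos":[0,0,0.001],"rotation":[0,0,0],"grip":0},{"delta_pos":[0,0,0.001],"rotation":[0,0,0],"grip":0}]}}

```text
time: 24.78
eef_pos: [523.2, -8.5, 237.4]
tool_rot: [0.001, 3.142, -0.0]
ft_force: [-2.9, -0.7, 2.2]
width: -0.0
grip_force: 1.5
```

```bash
python3 - <<'E'
from h import *
d=snapshot("side");o=cv2.imread("pics/k3.png")
n=cv2.resize(d[130:250,270:380],None,fx=5,fy=5,interpolation=cv2.INTER_CUBIC)
for im in(o,n):
    g=cv2.cvtColor(im,6); print("arm rows",np.where(g[200:420,230]>140)[0][[0,-1]]+200,"pad/head col333",g[300:460:8,333])
print(state()["eef_pos"])
E
```

```text
arm rows [294 326] pad/head col333 [24 18 15 18 18 38 78 70 30 23 22 31 70 92 97 98 97 97 94 72]
arm rows [316 347] pad/head col333 [32 34 33 21 19 22 20 19 56 81 51 28 21 25 58 91 98 97 94 71]
[523.23553376  -8.46995738 237.3188819 ]
```

The arm follows, about 12 mm down so far.

{"op": "move_arm", "data": {"motion": [{"delta_pos":[0,0,0.001],"rotation":[0,0,0],"grip":0},{"delta_pos":[0,0,0.001],"rotation":[0,0,0],"grip":0},{"delta_pos":[0,0,0.001],"rotation":[0,0,0],"grip":0},{"delta_pos":[0,0,0.001],"rotation":[0,0,0],"grip":0},{"delta_pos":[0,0,0.001],"rotation":[0,0,0],"grip":0},{"delta_pos":[0,0,0.001],"rotation":[0,0,0],"grip":0}]}}

```text
time: 25.58
eef_pos: [523.2, -8.5, 231.4]
tool_rot: [-0.001, -3.142, 0.0]
ft_force: [-1.7, 1.0, 2.9]
width: 0.1
grip_force: 1.5
```

{"op": "move_arm", "data": {"motion": [{"delta_pos":[0,0,0.001],"rotation":[0,0,0],"grip":0},{"delta_pos":[0,0,0.001],"rotation":[0,0,0],"grip":0},{"delta_pos":[0,0,0.001],"rotation":[0,0,0],"grip":0},{"delta_pos":[0,0,0.001],"rotation":[0,0,0],"grip":0}]}}

```text
time: 26.08
eef_pos: [523.2, -8.5, 227.4]
tool_rot: [-0.001, -3.142, 0.0]
ft_force: [-2.1, -0.3, 3.3]
width: -0.3
grip_force: 1.5
```

{"op": "move_arm", "data": {"motion": [{"delta_pos":[0,0,0.001],"rotation":[0,0,0],"grip":0},{"delta_pos":[0,0,0.001],"rotation":[0,0,0],"grip":0},{"delta_pos":[0,0,0.001],"rotation":[0,0,0],"grip":0}]}}

```text
time: 26.45
eef_pos: [523.2, -8.5, 224.4]
tool_rot: [0.001, 3.142, 0.0]
ft_force: [-2.7, 0.3, 2.4]
width: 0.1
grip_force: 1.5
```

{"op": "move_arm", "data": {"motion": [{"delta_pos":[0,0,0.001],"rotation":[0,0,0],"grip":0},{"delta_pos":[0,0,0.001],"rotation":[0,0,0],"grip":0},{"delta_pos":[0,0,0.001],"rotation":[0,0,0],"grip":0}]}}

```text
time: 26.82
eef_pos: [523.3, -8.5, 221.4]
tool_rot: [0.001, 3.142, -0.0]
ft_force: [-1.9, 0.1, 3.5]
width: 0.1
grip_force: 1.5
```

{"op": "move_arm", "data": {"motion": [{"delta_pos":[0,0,0.001],"rotation":[0,0,0],"grip":0},{"delta_pos":[0,0,0.001],"rotation":[0,0,0],"grip":0}]}}

```text
time: 27.08
eef_pos: [523.2, -8.5, 219.4]
tool_rot: [0.001, 3.142, -0.0]
ft_force: [-2.8, 0.9, 3.4]
width: -0.2
grip_force: 1.5
```

{"op": "move_arm", "data": {"motion": [{"delta_pos":[0,0,0.001],"rotation":[0,0,0],"grip":0},{"delta_pos":[0,0,0.001],"rotation":[0,0,0],"grip":0}]}}

```text
time: 27.32
eef_pos: [523.6, -8.5, 218.9]
tool_rot: [0.001, 3.139, -0.0]
ft_force: [-4.3, -0.5, 14.4]
width: 0.1
grip_force: 7.4
```

The pad met the head at a TCP height of 219 mm, as predicted, with about 11 N on it. I'll hold briefly, then lift straight off.

{"op": "move_arm", "data": {"motion": [{"delta_pos":[0,0,0],"rotation":[0,0,0],"grip":0},{"delta_pos":[0,0,0],"rotation":[0,0,0],"grip":0},{"delta_pos":[0,0,0],"rotation":[0,0,0],"grip":0}]}}

```text
time: 27.7
eef_pos: [523.6, -8.5, 219.0]
tool_rot: [0.001, 3.139, -0.0]
ft_force: [-4.3, -0.6, 10.2]
width: -0.0
grip_force: 5.3
```

{"op": "move_arm", "data": {"motion": [{"delta_pos":[0,0,-0.001],"rotation":[0,0,0],"grip":0},{"delta_pos":[0,0,-0.002],"rotation":[0,0,0],"grip":0},{"delta_pos":[0,0,-0.01],"rotation":[0,0,0],"grip":0},{"delta_pos":[0,0,-0.03],"rotation":[0,0,0],"grip":0},{"delta_pos":[0,0,-0.04],"rotation":[0,0,0],"grip":0},{"delta_pos":[0.04,0.04,0],"rotation":[0,0,0],"grip":0},{"delta_pos":[0.04,0.04,0],"rotation":[0,0,0],"grip":0},{"delta_pos":[0.04,0.04,0],"rotation":[0,0,0],"grip":0},{"delta_pos":[0,0,0],"rotation":[0,0,0],"grip":0},{"delta_pos":[0,0,0],"rotation":[0,0,0],"grip":0},{"delta_pos":[0,0,0],"rotation":[0,0,0],"grip":0}]}}

```text
time: 29.08
eef_pos: [404.1, 111.0, 300.4]
tool_rot: [-0.003, -3.141, 0.0]
ft_force: [0.2, -0.2, 0.8]
width: -0.2
grip_force: 0.0
```

```bash
python3 - <<'E'
from h import *
d=snapshot("side");t=snapshot("top")
g=cv2.cvtColor(d,6);h=cv2.cvtColor(t,6)
print("side col 336",[(v,int(g[v,336])) for v in range(180,250,2)])
# knob blob in top view (dark) near the bore
m=(h<50).astype(np.uint8);n,l,st,c=cv2.connectedComponentsWithStats(m)
for i in range(1,n):
    if st[i,4]>20 and 300<c[i][0]<390 and 140<c[i][1]<240: print(st[i],c[i],plane("top",*c[i],219))
print(state()["eef_pos"],state()["ft_force"])
E
```

```text
side col 336 [(180, 94), (182, 94), (184, 93), (186, 94), (188, 94), (190, 93), (192, 83), (194, 40), (196, 35), (198, 43), (200, 31), (202, 17), (204, 19), (206, 20), (208, 36), (210, 79), (212, 48), (214, 24), (216, 23), (218, 50), (220, 66), (222, 56), (224, 56), (226, 56), (228, 72), (230, 94), (232, 92), (234, 101), (236, 105), (238, 103), (240, 104), (242, 108), (244, 148), (246, 183), (248, 187)]
[404.01522891 110.95818214 300.2630277 ] [-0.54824546 -0.25313203 -0.20015731]
```

```bash
python3 - <<'E'
from h import *
h=cv2.cvtColor(snapshot("top"),6)
w=h[195:225,312:345];m=(w<85).astype(np.uint8);n,l,st,c=cv2.connectedComponentsWithStats(m)
for i in range(1,n):
    if st[i,4]>8: print(st[i],plane("top",312+c[i][0],195+c[i][1],215))
print("head was",plane("top",327.3,209.1,159)); print(job_done())
E
```

```text
[11 10  9  9 58] [522.13263792  -8.6328477  215.        ]
head was [523.59287531  -8.92354356 159.        ]
the job is handed in; nothing more can be done
None
```

The job is handed in, with no verdict returned: the rod stands on the bottom of the bore, the pad rests within about 2 mm of the middle of its head after a press of roughly 7–11 N, and the robot is clear at about 29 s of the 64 s allowed.

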